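Secret drawer of the long spice box

ROBOT

A 6-joint arm with a two-finger parallel gripper is mounted at the origin on a cart in front of the work surface, level with it; the furniture and walls round the work are solid. World frame = base frame: x ahead of the robot, y to its left, z up, the work surface at z = 0. Lengths are in m, angles in degrees, forces in N, time in s.
With the tool pointing down it reaches from about 0.4 to 0.825 m from the base axis. Payload 7 kg.
Tool frame: the origin (TCP) lies between the finger pads; the fingertips stand 14 mm ahead of it and the grasp point (between the pads) lies 5 mm behind it (r.tips_ahead is the distance from the TCP to the fingertips, in m); z points along the fingers, y is the direction in which the jaws open and shut (so a half turn about z gives the same grasp; the last joint's range is limited). The gripper opens to 88 mm and grips with 3 to 60 N. Pads are 19 mm wide; open, the fingers measure 130 mm over their backs; the gripper's body (78 mm by 193 mm) begins 47 mm behind the grasp point.
Start: joints at [-53.852, 20.546, 0.682, 0, -70.136, -16.507], TCP at [0.227, -0.636, 0.214] pointing down, gripper open.
Joint ranges: [-176.03, 176.03], [-82.01, 121.73], [-58.28, 71.71], [-173.87, 95.51], [-174.79, -0.11], [-173.66, 173.66]. Speed limits (degrees/s): [136.94, 136.94, 172.46, 180, 180, 180].

INTERFACE

Orientations are given as [roll, pitch, yaw] about the fixed x, y, z axes, in that order (R = Rz(yaw) Ry(pitch) Rx(roll)).
In Python, from plant import r gives the robot as it stands.
- The arm moves only by the tool apply_moves, never from a script. Its arguments are lists of equal length, an entry for each row: "slide": the shift along the tool's x, y, z as a fraction of full scale, a list of three; "turn": the turn, a rotation vector about the tool's x, y, z as a fraction of full scale, a list of three; "jaw": the closure, from 0 (fully open) to 1 (shut). In form: {"slide": [[dx, dy, dz], ...], "turn": [[wx, wy, wz], ...], "jaw": [jaw, ...]}. A call has 1 to 8 rows; each row shifts and turns the commanded pose from where the row before left it, along the tool's axes as they then stand; what a row does not reach is not made up. Full scale, the value 1, is 0.1 m for a shift and 1.5 rad for a turn. A row lasts 1/10 s, in which the tool goes at most 50 mm and 8.59 degrees, less where a joint would pass 70% of its speed; a pose out of reach is approached as far as the arm can. A call with a number of a shift or a turn outside -1 to 1 is refused whole. A call with a gripper value outside its range is refused whole. The fingers move at their own pace and stop on an object; "newtons" is the grip in N (left out, the last holds). Time passes only in rows, so rows that do not move let the fingers close. It gives the time, the measured TCP pose, the force and the opening at its end, in the units of the state.
- r.get_state(): the state, without advancing time (a new reading comes with each control period).
- r.capture(name): name is "scene" or "top"; returns a dict with "pixels" (480x640x3 uint8, blue, green, red), "depth" (480x640 float32, m along the optical axis (not along the pixel's ray), 0 where there is no reading), "fx", "fy", "cx", "cy" (pixels), "dist_coeffs" ([k1, k2, p1, p2, k3] as OpenCV has them; the pictures are not rectified), "rvec" (rotation vector, rad) and "tvec" (3), from world to camera coordinates, as OpenCV has them. Camera axes: x right, y down, z forward; pixel columns grow to the right and rows downward; lengths in m; the calibration is good to about 2 mm. A picture is of the moment at which its call begins.
- r.close_job(): hands the job in, once; it reports no verdict.
The state is a dict: "time_s": time; "joints": joint angles; "qd": joint speeds; "joint_torque": joint torques, N m; "tcp_pos": TCP position; "eef_rot": TCP orientation; "contact_force": force on the tool from outside, world axes, zero at the start; "moment": the same for the moment, N m; "gripper_width": finger opening in m.
Only numpy, scipy, OpenCV 4.12 (cv2) and the standard library are available. Lean on these libraries where they do the work, as an engineer would, in place of code of your own. Each camera call takes 0.05 s, during which the arm holds its last target.

TASK

Two wooden spice boxes with dark sliding covers along their front edge stand on the table. On the longer one, slide the cover by its upright grip along the edge, to the robot's right, as far as it goes, so that the recess hidden under it lies open; then reach down into the recess and press the brass catch fully down, so that the secret drawer comes out, and leave it open. Leave the shorter box shut.

Things in the scene. Friction and masses are not known exactly. Their poses are not given: they have to be found in the camera images.
- long_grip (a point): middle of the upright grip on the dark cover of the longer box (240 mm along y, 130 mm deep, 92 mm high, fixed). Grip: bar 12 mm thick along y, 44 mm along x, 30 mm tall, this point half-way up; the cover's top, 15 mm below, reaches 45 mm to either side in y. z up, x to the box's back, y along its front edge, to the robot's left (yaw up to 0.3 rad either way). Moves along -y with the cover
- long_catch (a point): centre of the upper face of the brass catch, a flat plate 56 mm square, nearly filling a recess 60 by 60 mm in the longer box, hidden by the shut cover. Axes as the box's. Unpressed this point is 10 mm below the recess's rim and 20 mm below the box top and front lip beside it. It goes 12 mm straight down (4 to 6 N) to a stop, and stays down where it is left
- long_cover (a joint): how far the longer box's cover has slid along the box's -y, in m: 0 shut, 0.095 fully open at its stop; starts at 0 to 0.015. It slides with about 1.5 N and stays where it is left; from 0.08 on the whole recess is clear
- long_drawer (a joint): how far the longer box's secret drawer has come out of the front face (along the box's -x), in m: 0 shut, 0.048 out. It has no handle; it is driven by the catch through a linkage, 4 mm for each mm that the catch goes down, and stays where it is
- short_cover (a joint): the same kind of cover on the shorter box (150 mm long, otherwise built alike, standing on the other side), in m: 0 shut, 0.062 open; starts at 0 to 0.008; not to be opened

How it is judged (in metres and radians):
On the way, in this order (a step that is already met when the one before it is completed fails the run):
1. the longer box's cover is slid open, clear of the recess, the drawer still shut (value of joint long_cover above 0.08 m and value of joint long_drawer below 0.008 m), for 0.2 s.
2. the catch is pressed down, which drives the secret drawer out (value of joint long_drawer above 0.036 m), for 0.2 s.
At the end, for the whole second after the job is handed in: The longer box's cover is open by more than 75 mm of its 95 mm, its secret drawer is out by more than 36 mm of its 48 mm (catch down by more than 9 mm of 12 mm), and the shorter box's cover is open by less than 25 mm (value of joint long_cover above 0.075 m and value of joint long_drawer above 0.036 m and value of joint short_cover below 0.025 m); the robot touches nothing.
It fails at once if the shorter box's cover is slid open (value of joint short_cover above 0.025 m).
It also fails if it takes over 38 s, if anything falls off the work surface, if the arm or the gripper's body presses on something with over 40 N, if the wrist force passes 120 N, or if a joint passes its speed limit or range.

## Working session

There is one attempt and no reset: what is moved stays moved. The work goes in short steps, Python scripts to look and compute and a tool call to move; the robot and the scene stay as the last step left them, time stands still between calls to the robot, and variables do not carry over. Pictures are saved under pics/ and viewed, and the job is handed in when it is done.

Besides the shell and the picture viewer there is one more tool, called after "Emit:" as name(argument=value, ...) on one line, values as JSON. apply_moves: Moves the arm, as the interface text tells. Shift numbers are shares of 0.1 m and turn numbers shares of 1.5 rad, none past 1 either way. Its arguments: {"type":"object","properties":{"slide":{"type":"array"},"turn":{"type":"array"},"jaw":{"type":"array"},"newtons":{"type":"number"}},"required":["slide","turn","jaw"]}

```bash
mkdir -p pics
cat > h.py <<'E'
import numpy as np, cv2, pickle
def grab(r,name,tag):
    c=r.capture(name); pickle.dump(c,open(f'{tag}.pkl','wb')); cv2.imwrite(f'pics/{tag}.png',c['pixels']); return c
def load(tag): return pickle.load(open(f'{tag}.pkl','rb'))
def world(c,uv,d=None):
    K=np.array([[c['fx'],0,c['cx']],[0,c['fy'],c['cy']],[0,0,1]])
    uv=np.array(uv,float).reshape(-1,1,2)
    n=cv2.undistortPoints(uv,K,np.array(c['dist_coeffs'])).reshape(-1,2)
    if d is None:
        d=np.array([c['depth'][int(round(v)),int(round(u))] for u,v in uv.reshape(-1,2)])
    P=np.c_[n,np.ones(len(n))]*np.asarray(d)[:,None]
    R,_=cv2.Rodrigues(np.array(c['rvec'],float)); return (P-np.array(c['tvec']).reshape(3))@R
E
python3 - <<'E'
from plant import r
from h import *
print(r.get_state())
for n in('scene','top'):grab(r,n,n+'0')
E
```

```text
{'time_s': 0.0, 'joints': array([-5.38511822e+01,  2.05906585e+01,  6.34234856e-01, -2.16161010e-02,
       -7.01358332e+01, -1.65059052e+01]), 'qd': array([ 0.0349111 , -0.00227093,  0.01872185, -0.03986094, -0.03996548,
       -0.04138501]), 'joint_torque': array([ 1.08488846e-04, -5.82706475e+01,  2.93060589e+01,  6.99741259e+00,
        6.76023628e-03, -2.32443081e-04]), 'tcp_pos': array([ 0.22670484, -0.6352474 ,  0.21283027]), 'eef_rot': array([ 1.79905771e+02, -6.73101712e-03, -1.60364443e+02]), 'contact_force': array([-0.82426048, -0.00815708,  0.24192429]), 'moment': array([-0.02049769, -0.0137631 ,  0.02478524]), 'gripper_width': 0.08753766295142057}
```

View pics/scene0.png

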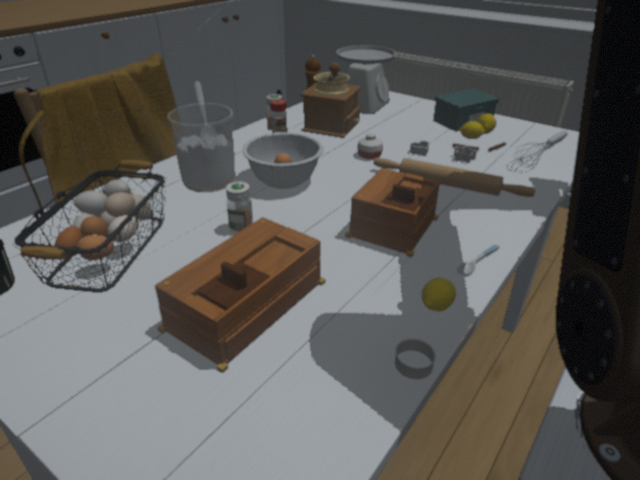

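View pics/top0.png

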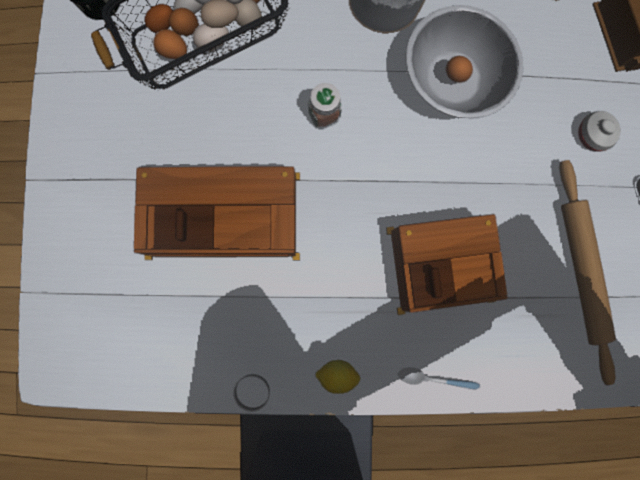

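The longer box is at the left in the top view (columns 135–297, rows 166–257), with its grip near (180,224). The shorter one is at right, with its grip near (433,280). I'll measure these in an enlarged crop.

Run:
```python
from h import *
c=load('top0')
cv2.imwrite('pics/crop1.png',cv2.resize(c['pixels'][155:270,125:310],None,fx=4,fy=4,interpolation=cv2.INTER_CUBIC))
s=load('scene0')
cv2.imwrite('pics/crop2.png',cv2.resize(s['pixels'][210:370,150:330],None,fx=4,fy=3.6,interpolation=cv2.INTER_CUBIC))
for p in [(180,224),(180,215),(180,235),(165,230),(205,230),(240,230),(285,230),(200,185),(140,185),(290,185),(433,280)]:
    print(p,world(c,[p]).round(4))
R,_=cv2.Rodrigues(np.array(c['rvec']));print(-R.T@np.array(c['tvec']).reshape(3),R.round(2))
```

```text
(180, 224) [[0.5819 0.1768 0.122 ]]
(180, 215) [[0.5951 0.1777 0.1199]]
(180, 235) [[0.5659 0.176  0.1235]]
(165, 230) [[0.5759 0.2059 0.092 ]]
(205, 230) [[0.5765 0.1458 0.0915]]
(240, 230) [[0.578  0.095  0.0809]]
(285, 230) [[0.5773 0.0271 0.0946]]
(200, 185) [[0.6437 0.1551 0.0924]]
(140, 185) [[0.6435 0.2468 0.0921]]
(290, 185) [[0.6446 0.0207 0.0928]]
(433, 280) [[ 0.505  -0.1866  0.1187]]
[ 0.49293408 -0.01349189  0.96948529] [[ 0.01 -1.    0.02]
 [-1.   -0.01 -0.09]
 [ 0.09 -0.02 -1.  ]]
```

View pics/crop1.png

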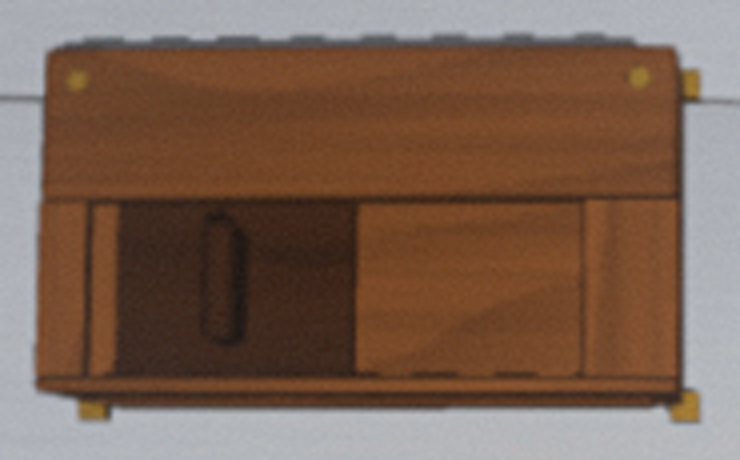

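View pics/crop2.png

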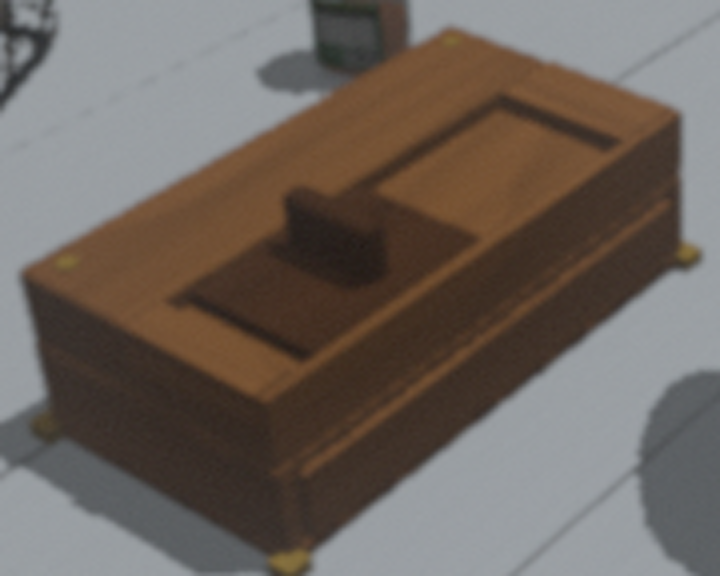

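Run:
```python
from h import *
c=load('top0')
vv,uu=np.mgrid[150:275,120:310]
P=world(c,np.c_[uu.ravel(),vv.ravel()].astype(float),c['depth'][150:275,120:310].ravel())
G=P[(P[:,2]>.112)&(P[:,2]<.13)]
print(len(G),G.min(0),G.max(0),G.mean(0)); 
T=P[(abs(P[:,2]-.092)<.006)]
print(cv2.minAreaRect((T[:,:2]*1000).astype(np.float32)),cv2.minAreaRect((G[:,:2]*1000).astype(np.float32)))
print('cover edges',world(c,[(154.2,227),(214.2,227),(147.5,227),(271,227)],[c['depth'][227,160]]*4).round(4))
# box edges back: 
print('back top',world(c,[(138,167),(293,167)],[c['depth'][175,200]]*2).round(4),'lip',world(c,[(135,250),(294,250)],[c['depth'][249,200]]*2).round(4))
from plant import r
for n in ['tips_ahead']:print(r.tips_ahead)
print([a for a in dir(r) if a[0]!='_'])
```

```text
271 [0.55941966 0.17202557 0.11206051] [0.60253079 0.18501615 0.12521447] [0.58082795 0.17772831 0.11959228]
((607.6076049804688, 135.50180053710938), (130.2837677001953, 239.61764526367188), 0.7587652802467346) ((580.96826171875, 178.4120635986328), (12.957755088806152, 43.10645294189453), 89.58602905273438)
cover edges [[0.5803 0.2227 0.0913]
 [0.5809 0.132  0.0929]
 [0.5803 0.233  0.0911]
 [0.5815 0.0477 0.0944]]
back top [[0.6712 0.2513 0.0916]
 [0.6712 0.0165 0.0957]] lip [[0.5458 0.2517 0.0889]
 [0.548  0.0135 0.0931]]
0.014
['Unreachable', 'capture', 'close_job', 'get_state', 'tips_ahead']
```

Emit:
apply_moves(slide=[[0,0,0],[0,0,0],[0,0,0],[0,0,0],[0,0,0],[0,0,0],[0,0,0],[0,0,0]], turn=[[0,0,-0.09],[0,0,-0.092],[0,0,-0.092],[0,0,-0.092],[0,0,-0.092],[0,0,-0.092],[0,0,-0.092],[0,0,-0.092]], jaw=[1,1,1,1,1,1,1,1], newtons=20)

```text
time_s: 0.9
tcp_pos: [0.2268, -0.6354, 0.2132]
eef_rot: [180.0, 0.0, -97.0]
contact_force: [-0.9, -0.2, -0.2]
gripper_width: 0.029
```

Emit:
apply_moves(slide=[[0,-0.2,0],[0,-0.4,0],[0,-0.4,0],[0,-0.4,0],[0,-0.4,0],[0,-0.4,0],[0,-0.4,0],[0,-0.4,0]], turn=[[0,0,-0.092],[0,0,0],[0,0,0],[0,0,0],[0,0,0],[0,0,0],[0,0,0],[0,0,0]], jaw=[1,1,1,1,1,1,1,1])

```text
time_s: 1.7
tcp_pos: [0.5281, -0.6348, 0.2131]
eef_rot: [180.0, 0.0, -89.4]
contact_force: [-0.4, -0.4, 0.1]
gripper_width: 0.0005
```

Emit:
apply_moves(slide=[[-0.4,0,0],[-0.4,0,0],[-0.4,0,0],[-0.4,0,0],[-0.4,0,0],[-0.4,0,0],[-0.4,0,0],[-0.4,0,0]], turn=[[0,0,0],[0,0,0],[0,0,0],[0,0,0],[0,0,0],[0,0,0],[0,0,0],[0,0,0]], jaw=[1,1,1,1,1,1,1,1])

```text
time_s: 2.5
tcp_pos: [0.5227, -0.3135, 0.2134]
eef_rot: [180.0, 0.0, -89.4]
contact_force: [0.4, 0.8, 0.8]
gripper_width: 0.0007
```

Emit:
apply_moves(slide=[[-0.4,0,0],[-0.4,0,0],[-0.4,0,0],[-0.4,0,0],[-0.4,0,0],[-0.4,-0.2,0],[-0.4,-0.2,0],[-0.4,-0.2,0]], turn=[[0,0,0],[0,0,0],[0,0,0],[0,0,0],[0,0,0],[0,0,0],[0,0,0],[0,0,0]], jaw=[1,1,1,1,1,1,1,1])

```text
time_s: 3.3
tcp_pos: [0.5798, 0.0072, 0.2139]
eef_rot: [-180.0, 0.0, -89.4]
contact_force: [1.5, -0.4, 1.3]
gripper_width: 0.0002
```

Emit:
apply_moves(slide=[[-0.4,-0.03,0],[-0.4,0,0],[-0.4,0,0],[-0.4,0,0],[-0.4,0,0],[-0.06,0,0.3],[0,0,0.3],[0,0,0]], turn=[[0,0,0],[0,0,0],[0,0,0],[0,0,0],[0,0,0],[0,0,0],[0,0,0],[0,0,0]], jaw=[1,1,1,1,1,1,1,1])

```text
time_s: 4.1
tcp_pos: [0.5775, 0.2106, 0.1492]
eef_rot: [179.6, -0.2, -89.4]
contact_force: [-0.6, 0.3, -0.3]
gripper_width: 0.0005
```

Run:
```python
from plant import r
from h import *
a=grab(r,'top','top1')['pixels'];b=grab(r,'scene','scene1')['pixels']
cv2.imwrite('pics/m1.png',np.hstack([cv2.resize(a[100:300,80:330],None,fx=1.6,fy=2),cv2.resize(b[130:380,110:360],(400,400))]))
```

```text
(no output)
```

View pics/m1.png

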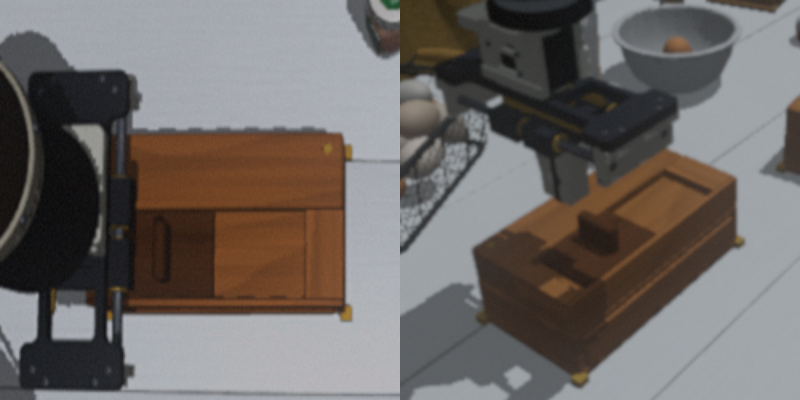

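The gripper's long side lies along the box's x, as I wanted, and the fingers are on the +y side of the grip. Next I'll descend.

Emit:
apply_moves(slide=[[0,0,0.15],[0,0,0.15],[0,0,0.05],[0,0,0]], turn=[[0,0,0],[0,0,0],[0,0,0],[0,0,0]], jaw=[1,1,1,1])

```text
time_s: 4.6
tcp_pos: [0.5808, 0.2112, 0.1196]
eef_rot: [-180.0, 0.0, -89.4]
contact_force: [-0.5, 0.5, -0.4]
gripper_width: 0.0001
```

Emit:
apply_moves(slide=[[0,0,0.04],[0.1,0,0],[0.1,0,0],[0.15,0,0],[0.15,0,0],[0.15,0,0],[0.15,0,0],[0,0,0]], turn=[[0,0,0],[0,0,0],[0,0,0],[0,0,0],[0,0,0],[0,0,0],[0,0,0],[0,0,0]], jaw=[1,1,1,1,1,1,1,1])

```text
time_s: 5.4
tcp_pos: [0.5811, 0.1292, 0.1149]
eef_rot: [180.0, -0.0, -89.5]
contact_force: [0.0, 0.2, 0.3]
gripper_width: 0.0007
```

Emit:
apply_moves(slide=[[0.06,0,0],[0.04,0,0],[0.04,0,0],[0.02,0,0],[0,0,0]], turn=[[0,0,0],[0,0,0],[0,0,0],[0,0,0],[0,0,0]], jaw=[1,1,1,1,1])

```text
time_s: 5.9
tcp_pos: [0.5814, 0.1154, 0.1147]
eef_rot: [180.0, -0.0, -89.4]
contact_force: [-0.3, 0.1, -0.0]
gripper_width: 0.0005
```

Emit:
apply_moves(slide=[[0.02,0,0],[0.02,0,0],[0.02,0,0]], turn=[[0,0,0],[0,0,0],[0,0,0]], jaw=[1,1,1])

```text
time_s: 6.2
tcp_pos: [0.5815, 0.1095, 0.1147]
eef_rot: [180.0, 0.0, -89.4]
contact_force: [-0.1, -0.8, 0.3]
gripper_width: 0.0004
```

Run:
```python
from plant import r
from h import *
print(r.get_state()['contact_force'],r.get_state()['tcp_pos'])
a=grab(r,'top','top2')['pixels'];b=grab(r,'scene','scene2')['pixels']
cv2.imwrite('pics/m2.png',np.hstack([cv2.resize(a[100:300,80:330],None,fx=1.6,fy=2),cv2.resize(b[180:380,140:340],(400,400))]))
```

```text
[-0.11278116 -0.75250302  0.25779265] [0.58147669 0.10947862 0.11474735]
```

View pics/m2.png

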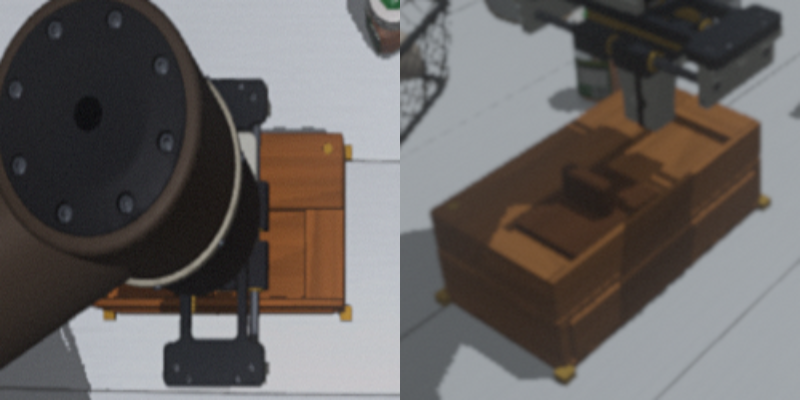

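Run:
```python
from h import *
c=load('scene2')
K=np.array([[c['fx'],0,c['cx']],[0,c['fy'],c['cy']],[0,0,1]])
def pr(p): return cv2.projectPoints(np.array([p],float),np.array(c['rvec']),np.array(c['tvec']),K,np.array(c['dist_coeffs']))[0].reshape(-1,2).round(1)
for p in [(.5815,.1095,.1007),(.5815,.1095,.1147),(.5815,.1095,.16),(.581,.178,.107),(.581,.178,.122)]: print(p,pr(p))
for uv in [(256,240),(262,240),(268,240),(270,225),(262,220),(228,270),(230,275)]: print(uv,world(c,[uv]).round(4))
cv2.imwrite('pics/c2.png',cv2.resize(c['pixels'][190:320,180:340],None,fx=4.5,fy=4.5,interpolation=cv2.INTER_CUBIC))
```

```text
(0.5815, 0.1095, 0.1007) [[265.2 253.8]]
(0.5815, 0.1095, 0.1147) [[264.8 246.5]]
(0.5815, 0.1095, 0.16) [[263.1 221.8]]
(0.581, 0.178, 0.107) [[234.  272.4]]
(0.581, 0.178, 0.122) [[233.1 264.3]]
(256, 240) [[0.5888 0.1201 0.1297]]
(262, 240) [[0.5753 0.121  0.1358]]
(268, 240) [[0.5651 0.1187 0.1387]]
(270, 225) [[0.5597 0.1182 0.1672]]
(262, 220) [[0.5735 0.1199 0.1714]]
(228, 270) [[0.5846 0.1856 0.1145]]
(230, 275) [[0.5818 0.1854 0.1065]]
```

View pics/c2.png

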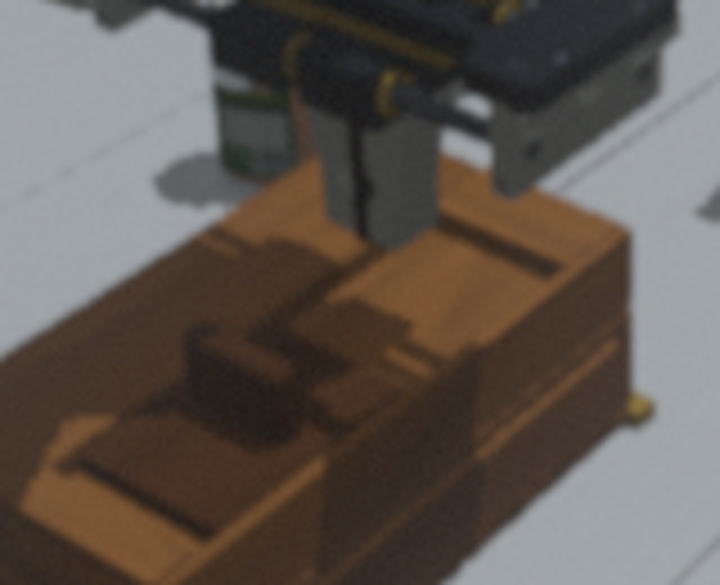

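Run:
```python
from h import *
c=load('scene2')
vv,uu=np.mgrid[205:262,245:282]
P=world(c,np.c_[uu.ravel(),vv.ravel()].astype(float),c['depth'][205:262,245:282].ravel())
M=(P[:,1]>.095)&(P[:,1]<.13)&(P[:,0]>.55)&(P[:,0]<.61)&(P[:,2]>.1)
Q=P[M];print(len(Q),Q.min(0),Q.max(0),np.sort(Q[:,2])[:12].round(4))
U=uu.ravel()[M];V=vv.ravel()[M]
for u in range(250,280,3):
    s=U==u
    if s.any(): i=V[s].argmax(); print(u,V[s][i],Q[s][i].round(4))
```

```text
684 [0.55061556 0.09824485 0.12544682] [0.59999185 0.1234501  0.18822897] [0.1254 0.1262 0.1266 0.1267 0.1275 0.1276 0.1277 0.128  0.1284 0.1284
 0.1285 0.1285]
250 222 [0.5976 0.121  0.1593]
253 239 [0.5945 0.1206 0.1295]
256 240 [0.5888 0.1201 0.1297]
259 243 [0.5828 0.1202 0.1267]
262 244 [0.5764 0.1204 0.1276]
265 244 [0.5705 0.12   0.1298]
268 245 [0.5645 0.12   0.1306]
271 243 [0.5654 0.1122 0.1295]
274 241 [0.5647 0.1061 0.1301]
277 239 [0.5639 0.0999 0.1308]
```

The fingers passed over the grip without touching it. Depth puts the fingertips at z≈0.127, where the reported TCP implies 0.101. So the real tips are about 26 mm higher than the state says. Before lowering further I'll check the clearance of the gripper parts against the tips.

Run:
```python
from h import *
c=load('scene2'); 
for uv in [(291,230),(294,231),(300,226),(322,212),(326,205),(258,214),(268,216),(272,214),(290,214),(283,216),(206,195)]: print(uv,world(c,[uv]).round(4))
t=load('top2')
for uv in [(230,160),(215,325),(215,160),(234,155),(243,260),(243,225)]: print(uv,world(t,[uv]).round(4))
c=load('scene1');vv,uu=np.mgrid[150:290,110:330]
cv2.imwrite('pics/c3.png',cv2.resize(c['pixels'][130:270,120:310],None,fx=4,fy=4,interpolation=cv2.INTER_CUBIC))
P=world(c,np.c_[uu.ravel(),vv.ravel()].astype(float),c['depth'][150:290,110:330].ravel())
Q=P[(abs(P[:,1]-.211)<.014)&(abs(P[:,0]-.58)<.03)&(P[:,2]>.13)]
print(np.sort(Q[:,2])[:10])
```

```text
(291, 230) [[0.4952 0.1475 0.1993]]
(294, 231) [[0.4907 0.1468 0.1992]]
(300, 226) [[0.4915 0.1331 0.1997]]
(322, 212) [[0.4921 0.0826 0.1969]]
(326, 205) [[0.4923 0.0729 0.2037]]
(258, 214) [[0.5525 0.1486 0.2035]]
(268, 216) [[0.5466 0.1353 0.1959]]
(272, 214) [[0.5325 0.1422 0.2077]]
(290, 214) [[0.496  0.1476 0.2238]]
(283, 216) [[0.5155 0.1392 0.2093]]
(206, 195) [[0.6617 0.1443 0.1943]]
(230, 160) [[0.6506 0.0904 0.2377]]
(215, 325) [[0.4313 0.1424 0.0037]]
(215, 160) [[0.5898 0.062  0.5198]]
(234, 155) [[0.6569 0.0855 0.238 ]]
(243, 260) [[5.368e-01 9.910e-02 1.000e-04]]
(243, 225) [[0.5713 0.0747 0.2172]]
[0.16364391 0.16375173 0.16434547 0.16460695 0.16510209 0.16522716
 0.16543121 0.16544128 0.16560179 0.16588218]
```

View pics/c3.png

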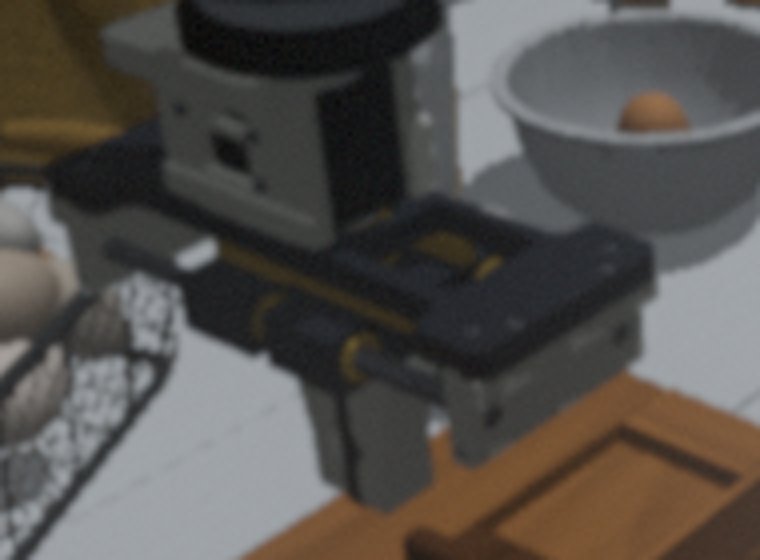

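Both pictures agree: real tip height = reported TCP z + 0.0125. The body is about 66 mm behind the tips, which leaves enough clearance. I'll go back over the grip and down to tip z≈0.102, which is reported 0.0895.

Emit:
apply_moves(slide=[[0,0,-0.12],[-0.35,0,0],[-0.35,0,0],[-0.34,0,0],[0,0,0.17],[0,0,0.1],[0,0,0.1],[0,0,0]], turn=[[0,0,0],[0,0,0],[0,0,0],[0,0,0],[0,0,0],[0,0,0],[0,0,0],[0,0,0]], jaw=[1,1,1,1,1,1,1,1])

```text
time_s: 7.1
tcp_pos: [0.5795, 0.2124, 0.0884]
eef_rot: [179.9, -0.1, -89.4]
contact_force: [0.2, 0.6, -0.3]
gripper_width: 0.0004
```

Run:
```python
from plant import r
from h import *
b=grab(r,'scene','scene3')
cv2.imwrite('pics/c4.png',cv2.resize(b['pixels'][170:310,140:330],None,fx=4,fy=4,interpolation=cv2.INTER_CUBIC))
vv,uu=np.mgrid[150:290,110:330]
P=world(b,np.c_[uu.ravel(),vv.ravel()].astype(float),b['depth'][150:290,110:330].ravel())
Q=P[(abs(P[:,1]-.213)<.014)&(abs(P[:,0]-.58)<.03)&(P[:,2]>.098)]
print(np.sort(Q[:,2])[:10],r.get_state()['tcp_pos'])
```

```text
[0.10174295 0.10366097 0.10372284 0.10379645 0.10423009 0.10482548
 0.10533704 0.10564423 0.10564611 0.10579759] [0.58010376 0.212546   0.08932264]
```

View pics/c4.png

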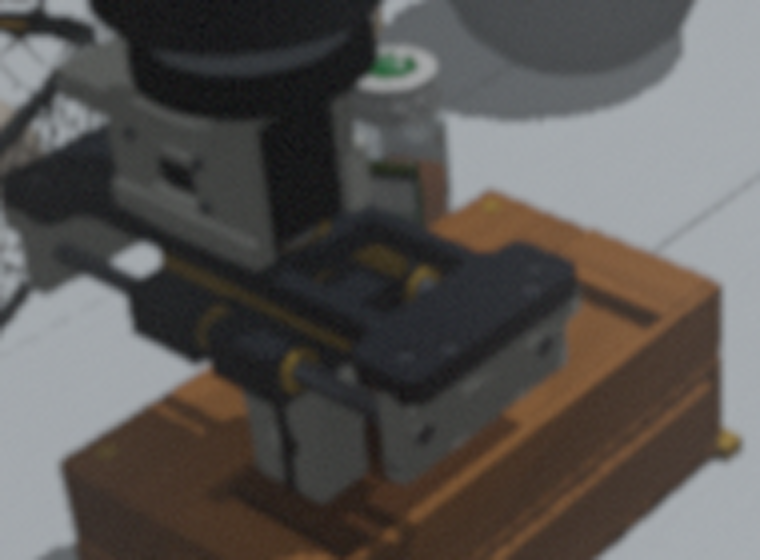

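The tips are now beside the grip at z≈0.102. Pushing.

Emit:
apply_moves(slide=[[0.1,0,0],[0.08,0,0],[0.15,0,0],[0.15,0,0],[0.15,0,0],[0.15,0,0],[0.12,0,0],[0,0,0]], turn=[[0,0,0],[0,0,0],[0,0,0],[0,0,0],[0,0,0],[0,0,0],[0,0,0],[0,0,0]], jaw=[1,1,1,1,1,1,1,1])

```text
time_s: 7.95
tcp_pos: [0.5809, 0.1214, 0.0897]
eef_rot: [179.9, -0.0, -89.5]
contact_force: [0.4, -0.1, -0.5]
gripper_width: 0.0009
```

Emit:
apply_moves(slide=[[0.04,0,0],[0.03,0,0],[0.03,0,0]], turn=[[0,0,0],[0,0,0],[0,0,0]], jaw=[1,1,1])

```text
time_s: 8.25
tcp_pos: [0.5812, 0.1136, 0.0896]
eef_rot: [180.0, -0.0, -89.3]
contact_force: [-1.3, 1.5, 1.0]
gripper_width: 0.0003
```

Emit:
apply_moves(slide=[[0.02,0,0],[0.02,0,0],[0.02,0,0],[0.01,0,0]], turn=[[0,0,0],[0,0,0],[0,0,0],[0,0,0]], jaw=[1,1,1,1])

```text
time_s: 8.65
tcp_pos: [0.5815, 0.111, 0.0898]
eef_rot: [-179.9, 0.4, -89.4]
contact_force: [-8.8, 24.9, 2.0]
gripper_width: 0.0003
```

Run:
```python
from plant import r
from h import *
print(r.get_state()['tcp_pos'],r.get_state()['contact_force'])
b=grab(r,'scene','scene4')
cv2.imwrite('pics/c5.png',cv2.resize(b['pixels'][190:330,150:340],None,fx=4,fy=4,interpolation=cv2.INTER_CUBIC))
```

```text
[0.58145703 0.1109732  0.08977178] [-8.75316772 24.89370284  2.00167331]
```

View pics/c5.png

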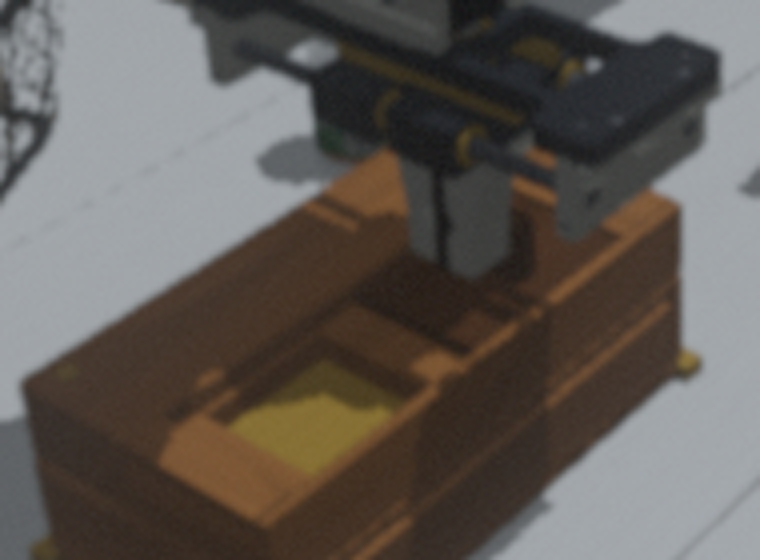

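The cover is at its stop with 25 N on it, and the brass catch is exposed. I'll back off and measure the catch.

Emit:
apply_moves(slide=[[-0.1,0,0],[0,0,-0.3],[0,0,-0.2]], turn=[[0,0,0],[0,0,0],[0,0,0]], jaw=[1,1,1])

```text
time_s: 9.0
tcp_pos: [0.5816, 0.1166, 0.1407]
eef_rot: [180.0, -0.1, -89.3]
contact_force: [0.5, 0.2, 0.7]
gripper_width: 0.0006
```

Run:
```python
from plant import r
from h import *
c=grab(r,'scene','scene5')
cv2.imwrite('pics/c6.png',cv2.resize(c['pixels'][190:330,150:340],None,fx=4,fy=4,interpolation=cv2.INTER_CUBIC))
hsv=cv2.cvtColor(c['pixels'],cv2.COLOR_BGR2HSV)
m=(hsv[...,0]>20)&(hsv[...,0]<35)&(hsv[...,1]>90)
vv,uu=np.nonzero(m[250:320,190:270]);vv+=250;uu+=190
P=world(c,np.c_[uu,vv].astype(float),c['depth'][vv,uu]);
P=P[(P[:,2]<.078)&(P[:,2]>.066)]
print(len(P),P.min(0),P.max(0),P.mean(0),cv2.minAreaRect((P[:,:2]*1000).astype(np.float32)))
print(r.get_state()['tcp_pos'])
```

```text
427 [0.56409444 0.15970143 0.06728141] [0.60975464 0.21247083 0.07262237] [0.58347371 0.19060196 0.07068614] ((586.876953125, 186.16397094726562), (52.97314453125, 45.280174255371094), 89.32611846923828)
[0.58345746 0.11710887 0.14433622]
```

View pics/c6.png

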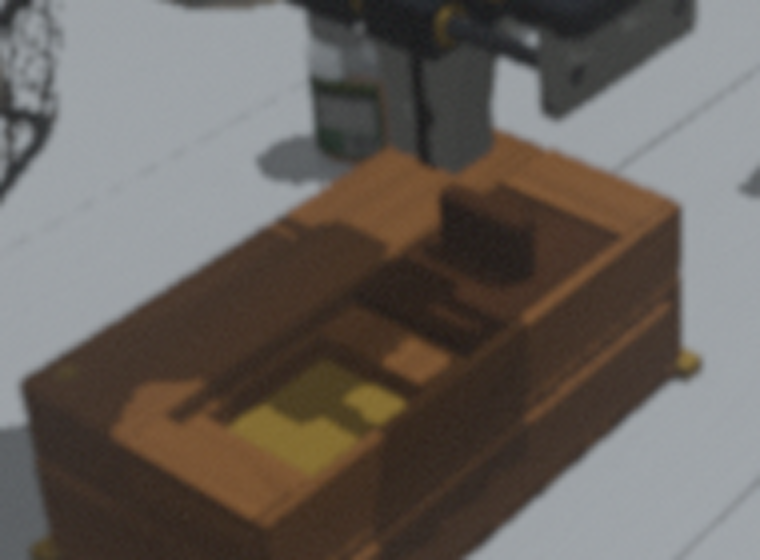

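The catch centre is at (0.581, 0.187, 0.072). Its height agrees with the box top less 20 mm, and its y agrees with the shut-cover estimate. I'll move over it and descend.

Emit:
apply_moves(slide=[[-0.35,0,0],[-0.35,0,0],[0,0,0.25],[0,0,0.25],[0,0,0.2],[0,0,0.1],[0,0,0]], turn=[[0,0,0],[0,0,0],[0,0,0],[0,0,0],[0,0,0],[0,0,0],[0,0,0]], jaw=[1,1,1,1,1,1,1])

```text
time_s: 9.75
tcp_pos: [0.58, 0.1859, 0.0584]
eef_rot: [179.9, -0.1, -89.4]
contact_force: [-0.7, 0.1, 0.1]
gripper_width: 0.0004
```

Run:
```python
from plant import r
from h import *
print(r.get_state()['tcp_pos'],r.get_state()['contact_force'])
b=grab(r,'scene','scene6')
cv2.imwrite('pics/c7.png',cv2.resize(b['pixels'][190:330,150:340],None,fx=4,fy=4,interpolation=cv2.INTER_CUBIC))
```

```text
[0.57998971 0.18591959 0.05844545] [-0.70632233  0.09111012  0.12955144]
```

View pics/c7.png

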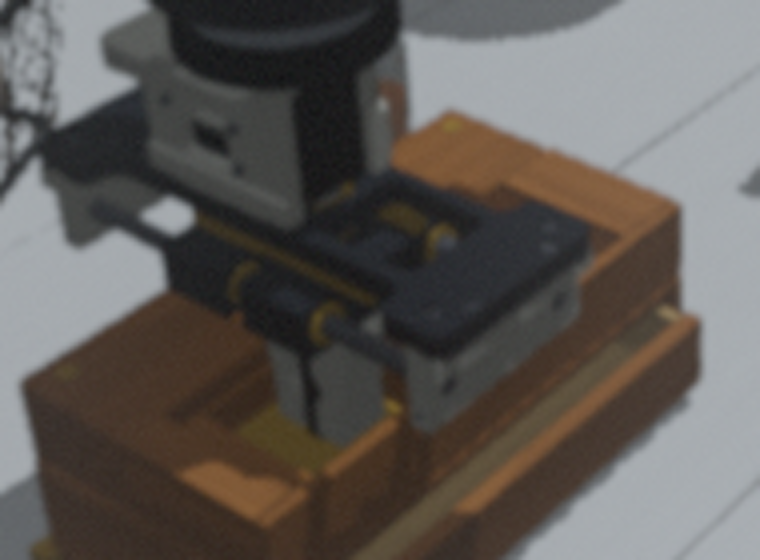

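The catch is already going down and the drawer is coming out. I'll press on to the stop.

Emit:
apply_moves(slide=[[0,0,0.04],[0,0,0.04],[0,0,0.02]], turn=[[0,0,0],[0,0,0],[0,0,0]], jaw=[1,1,1])

```text
time_s: 10.1
tcp_pos: [0.5815, 0.1869, 0.0506]
eef_rot: [-179.9, 0.1, -89.4]
contact_force: [0.4, 0.2, 3.1]
gripper_width: 0.0004
```

Emit:
apply_moves(slide=[[0,0,0.02],[0,0,0.02],[0,0,0]], turn=[[0,0,0],[0,0,0],[0,0,0]], jaw=[1,1,1])

```text
time_s: 10.4
tcp_pos: [0.5815, 0.187, 0.0474]
eef_rot: [-179.9, 0.0, -89.3]
contact_force: [-2.3, -0.0, 13.0]
gripper_width: 0.0006
```

That's 13 N at the predicted stop height. I'll lift straight up and check.

Emit:
apply_moves(slide=[[0,0,-0.2],[0,0,-0.4],[0,0,-0.4],[0,0,-0.4],[-0.3,0.4,-0.3],[-0.3,0.4,0],[-0.3,0.3,0],[-0.3,0,0]], turn=[[0,0,0],[0,0,0],[0,0,0],[0,0,0],[0,0,0],[0,0,0],[0,0,0],[0,0,0]], jaw=[1,1,1,1,1,1,1,1])

```text
time_s: 11.2
tcp_pos: [0.4717, 0.3013, 0.2123]
eef_rot: [180.0, 0.1, -89.3]
contact_force: [1.9, 1.4, 0.5]
gripper_width: 0.0005
```

Run:
```python
from plant import r
from h import *
a=grab(r,'top','top7');b=grab(r,'scene','scene7')
cv2.imwrite('pics/m7.png',np.hstack([cv2.resize(a['pixels'][120:360,100:530],(400,223)),cv2.resize(b['pixels'][170:382,140:520],(400,223))]))
cv2.imwrite('pics/c8.png',cv2.resize(b['pixels'][200:370,150:345],None,fx=3.5,fy=3.5,interpolation=cv2.INTER_CUBIC))
print(r.get_state()['tcp_pos'],r.get_state()['contact_force'])
```

```text
[0.47397455 0.30366706 0.21138916] [ 0.02761385 -0.72631505  0.26113817]
```

View pics/m7.png

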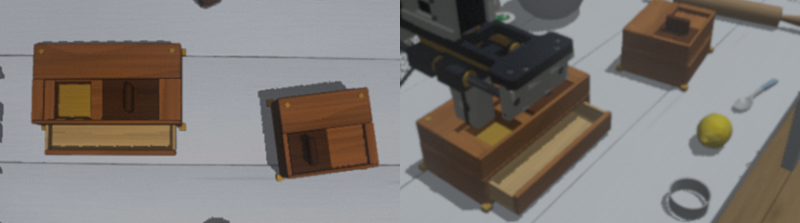

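View pics/c8.png

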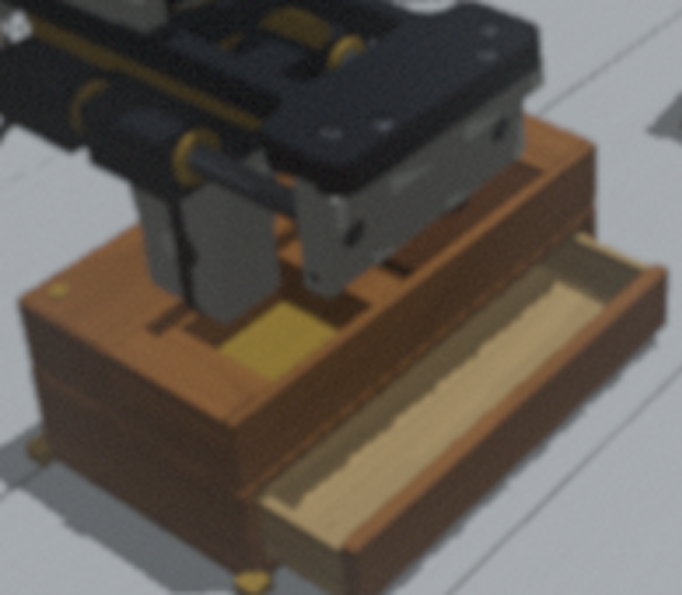

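Top view: the catch and cover are fully in sight, and the drawer is out in front of the long box. The shorter box's cover looks unmoved. I'll measure the values.

Run:
```python
from plant import r
from h import *
a=load('top7')
cv2.imwrite('pics/c9.png',cv2.resize(a['pixels'][150:300,125:310],None,fx=4,fy=4,interpolation=cv2.INTER_CUBIC))
def pts(v0,v1,u0,u1):
    vv,uu=np.mgrid[v0:v1,u0:u1];return world(a,np.c_[uu.ravel(),vv.ravel()].astype(float),a['depth'][v0:v1,u0:u1].ravel())
P=pts(150,300,120,310)
G=P[(P[:,2]>.112)&(P[:,2]<.13)&(P[:,1]<.2)];print('grip',G.mean(0),len(G))
C=pts(220,235,170,185);print('catch z',np.median(C,0))
D=P[(P[:,0]<.54)&(P[:,2]>.02)&(P[:,2]<.07)&(P[:,1]>.03)&(P[:,1]<.23)];print('drawer front x',np.percentile(D[:,0],[0,1,3]),len(D))
b=load('top0')
def sg(c):
    vv,uu=np.mgrid[200:320,380:515];Q=world(c,np.c_[uu.ravel(),vv.ravel()].astype(float),c['depth'][200:320,380:515].ravel());return Q[(Q[:,2]>.11)&(Q[:,2]<.13)].mean(0)
print('short grip',sg(b),sg(a))
```

```text
grip [0.58180543 0.09325916 0.11964906] 268
catch z [0.58358367 0.19516916 0.06075536]
drawer front x [0.49205035 0.49221191 0.49251828] 716
short grip [ 0.50099188 -0.19018901  0.11928283] [ 0.50100405 -0.19014857  0.11919822]
```

```bash
python3 -c "
from plant import r
print(r.get_state()['qd'].round(2)); print(r.close_job())"
```

```text
[-2.42 -0.09 -1.2  -0.05 -0.56  2.09]
the job is handed in; nothing more can be done
None
```

The longer box's cover is slid fully open, its catch is pressed to the stop and its secret drawer is out. The job was handed in at about 11 s of the 38 s allowed. No verdict was reported.

**How it went:** I pushed the grip with closed fingers along the box's edge until it hit its stop at about 25 N. I then pressed the catch to its stop at 13 N and lifted the arm clear.

**Last camera checks:**

| Item | Measured | Needed at the end |
|---|---|---|
| Longer box's cover | about 95 mm open (grip moved 84.5 mm from a start of about 10 mm) | more than 75 mm |
| Brass catch | z about 0.061, about 12 mm down | more than 9 mm down |
| Drawer | front about 48–54 mm out of the box front | more than 36 mm |
| Shorter box's grip | unmoved to within 0.1 mm | less than 25 mm open |

**What disagreed:**
- **Reported tool height:** the fingertips sit about 26 mm higher than the reported TCP height and `tips_ahead` imply. Because of this my first push passed over the grip without touching it. I measured the offset from the depth images, corrected for it and pushed again.
- **At hand-in:** the arm was clear, with the tips at z about 0.22. It still showed about 2 deg/s of settling motion on two joints.

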